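Tuck the drawing shield under the board's cover flap and hold it flat

ROBOT

A 6-joint arm with a two-finger parallel gripper is mounted at the origin on the work surface. World frame = base frame: x ahead of the robot, y to its left, z up, the work surface at z = 0. Lengths are in m, angles in rad, forces in N, time in s.
With the tool pointing down it reaches from about 0.2 to 0.875 m from the base axis. Payload 3.4 kg.
Tool frame: the origin (TCP) lies between the finger pads; the fingertips stand 25 mm ahead of it and the grasp point (between the pads) lies 6 mm ahead of it (r.nose_length is the z of the fingertips in the tool frame, in m); z points along the fingers, y is the line along which they close (so a half turn about z gives the same grasp; the last joint's range is limited). The gripper opens to 94 mm and grips with 3 to 60 N. Pads are 16 mm wide; open, the fingers measure 119 mm over their backs; the gripper's body (75 mm by 177 mm) begins 78 mm behind the grasp point.
Start: joints at [-1.352, 0.276, 1.505, -0, 1.361, -0.121], TCP at [0.192, -0.542, 0.23] pointing down, gripper open.
Joint ranges: [-2.89, 2.89], [-0.75, 2.08], [0.22, 2.7], [-1.18, 4.32], [0.11, 2.71], [-2.7, 2.7]. Speed limits (rad/s): [2.57, 2.57, 3.14, 3.14, 3.14, 3.14].

INTERFACE

Orientations are given as a unit quaternion [w, x, y, z].
In Python, from plant import r, gripper_to, inverse_kinematics, vision, models, telemetry gives the robot as it stands. Calls block until the motion is done:
- r.move_to(position, orientation): joint-space move of the TCP to a pose.
- r.move_l(position, rot=None, vel=0.15, guard=None): straight line of the TCP; rot=None keeps the orientation; vel is the mean speed in m/s. With guard (N) it stops when the force on the tool has changed by that much, and returns True; else False.
- r.movej(angles): joint-space move.
- gripper_to(opening, f_grip=None): finger opening in m; f_grip is the grip in N (None keeps the last); returns when the fingers have stopped.
- r.hold(seconds).
- inverse_kinematics(position, orientation): joint angles nearest the present ones, or None.
- vision.snapshot(name): name is "scene" or "top" or "wrist"; returns the picture (384x512x3 uint8, red, green, blue); there is no depth.
- vision.get_calibration(name): a dict with "fx", "fy", "cx", "cy" (pixels), "D" ([k1, k2, p1, p2, k3] as OpenCV has them; the pictures are not rectified), "position" and "orientation" of the camera in the world. Camera axes: x right, y down, z forward; pixel columns grow to the right and rows downward; lengths in m; the calibration is good to about 2 mm. A picture is of the moment at which its call begins: read the wrist's pose just before it. get_calibration takes no time and is no camera call; for the wrist camera it gives the pose at the moment of the call.
A pose or a line that the arm cannot do raises r.PlanningError and nothing moves.
- r.sign_off(): hands the job in; it is judged then, once.
Trained networks look in the newest picture that a camera, given by its name, has taken for a name from the list of things; names that differ only in an ending like _2 or _b are one class to them, and where a whole thing is asked for, a point or a joint stands for the part that bears it (a point fixed in the world has none). Each returns a list of dicts, best first, with "score" (0 to 1); they miss things now and then, are a little off and sometimes report something else, mostly with a low value. They report only what shows in the picture. A call takes as long as a camera call. They do not tell look-alikes from the thing itself.
- models.boxes_of(thing, camera): "at" ([x, y, z] in m, in world coordinates, good to about 4 mm: the middle of the surface that is visible of it).
- models.regions_of(thing, camera): "pixels" (384x512 bool, what is visible of it).
- models.mark_of(thing, camera): "at" ([x, y, z] in m, in world coordinates, good to about 4 mm: a listed point, or the origin of a listed thing).
Readings, each from a call of its own:
- telemetry.current_t(): time.
- telemetry.current_joints(): joint angles.
- telemetry.current_dq(): joint speeds.
- telemetry.current_joint_efforts(): joint torques, N m.
- telemetry.current_ee_pos(): TCP position.
- telemetry.current_tool_rot(): TCP orientation.
- telemetry.current_wrist_force(): force on the tool from outside, world axes, zero at the start.
- telemetry.current_torque(): the same for the moment, N m.
- telemetry.current_opening(): finger opening in m.
- telemetry.current_finger_force(): force on a finger pad.
Only numpy, scipy, OpenCV 4.12 (cv2) and the standard library are available. Lean on these libraries where they do the work, as an engineer would, in place of code of your own. Each camera call takes 0.05 s, during which the arm holds its last target. There are 200 camera calls.

TASK

Pick up the metal drawing shield by its wooden rail and slide its whole thin front edge a good two centimetres or more under the free edge of the hinged plywood flap on the drawing board, without lifting the flap and without disturbing the other things on the table. Finish while still gripping the rail and pressing the shield down flat on the board, with about the push of a one-kilogram weight; do not let go.

Things in the scene. Friction and masses are not known exactly. Their poses are not given: they have to be found in the camera images.
- shield: Loose aluminium plate, 0.15 to 0.27 kg, 150 (x) by 90 (y) by 4 mm, with an upright dark wooden grip rail on it: 110 mm along x, 16 mm wide, centred at y = -0.032, top 40 mm above the underside. Origin: centre of the underside; z up. The bare front edge, to be tucked, is at y = +0.045. Starts flat on the table right or left of the board, +y within 0.5 rad of world +y.
- rail (a point): Point to grip on the shield's rail: middle of its length and width, 30 mm above the plate's underside (10 mm below the rail's top); axes as the shield's, fingers close along y.
- shield_edge (a point): Middle of the shield's front edge, on its underside; axes as the shield's.
- corner_a (a point): Front-edge corner of the shield at x = +0.075, on the underside; axes as the shield's.
- corner_b (a point): Front-edge corner of the shield at x = -0.075, on the underside; axes as the shield's.
- heel (a point): Middle of the shield's rear edge (the rail side, y = -0.045), on the underside; axes as the shield's.
- board: Fixed wooden drawing board, 280 mm (x) by 300 mm (y), top 18 mm above the table, turned up to 0.3 rad. Origin: centre of its underside; z up. The part at board y -0.15 to +0.02 is open, with a sheet of paper on it; from y = +0.02 on it is covered by the flap.
- lap (a point): Point on the board's top straight below the middle of the flap's free edge; axes as the board's. The flap lies at its +y side: the shield goes in along +y. The flap is 250 mm long (x -0.125 to +0.125), 6 mm thick, its underside 8 mm above the board; the slot under it is 45 mm deep, ending at a fixed block.
- flap (a joint): Hinge of the plywood cover flap along its far side (130 mm from the free edge, parallel to board x), in rad: 0 = lying closed on its rest, grows as the free edge rises (0.05 rad lifts the edge about 6 mm). It swings freely and falls shut under its own weight of about 0.2 kg.
- tin: Bystander, leave alone: flat closed metal paint tin, 122 x 72 x 20 mm, lying loose; it and the shield swap sides from run to run (one right, one left of the board). Origin: centre of its underside.
- eraser: Bystander, leave alone: small eraser in a paper sleeve, 42 x 24 x 13 mm, lying on the robot-side margin of the drawing board, at board x about -0.114, board y -0.125 to -0.10. Origin: centre of its underside.
- tape: Bystander, leave alone: empty tape core, a ring 90 mm across and 24 mm high, beyond the board. Origin: centre of its underside.
- mug: Bystander, leave alone: white cup 76 mm across, 100 mm high with pencils standing in it (160 mm high overall), beyond the board to the left. Origin: centre of its underside.
- flask: Bystander, leave alone: black drinking flask, 68 mm across, 170 mm high, beyond the board to the right. Origin: centre of its underside.
- pot: Bystander, leave alone: grey lidded pot, 90 mm across, 90 mm high, beyond the board. Origin: centre of its underside.
Mind the look-alikes: they are no part of the job. What is meant by the shield is not blue or turquoise, and is the larger of those in its own colour.

How it is judged:
By the outcome, as a careful person would: the job done as asked, in the order asked, and still so for the second after the job is handed in, while the arm keeps its last pose, push and grip.
It also fails if it takes over 48 s, if anything falls off the work surface, if the arm or the gripper's body presses on something with over 40 N, if the wrist force passes 120 N, or if a joint passes its speed limit or range.

## Working session

There is one attempt and no reset: what is moved stays moved. The work goes in short steps, each a Python script; the robot and the scene stay as the last script left them, time stands still between calls to the robot, and variables do not carry over. Pictures are saved under pics/ and viewed, at most 10 in all, crops included, and the job is handed in when it is done.

```bash
ls; mkdir -p pics; python3 - <<'E'
from plant import r, vision, models, telemetry
import cv2, numpy as np
ims=[]
for c in ("top","scene"):
    im=vision.snapshot(c); ims.append(im)
    cv2.imwrite(f"pics/{c}0.png",im[:,:,::-1])
    k=vision.get_calibration(c); print(c,{a:np.round(b,3).tolist() for a,b in k.items()})
    for t in ("shield","rail","shield_edge","corner_a","corner_b","heel","lap","board","tin","eraser"):
        print(c,t,[(np.round(d["at"],3).tolist(),round(d["score"],2)) for d in models.mark_of(t,c)])
print(telemetry.current_t(), r.nose_length, telemetry.current_tool_rot())
E
```

```text
pics
top {'fx': 468.89, 'fy': 468.89, 'cx': 250.91, 'cy': 186.661, 'D': [-0.002, 0.0, 0.0, 0.0, 0.0], 'position': [0.371, -0.004, 1.333], 'orientation': [-0.058, 0.706, -0.705, 0.043]}
top shield [([0.5, 0.416, -0.0], 0.93), ([0.677, 0.455, -0.003], 0.87), ([0.552, 0.247, -0.0], 0.72), ([0.285, 0.306, -0.0], 0.61)]
top rail [([0.537, 0.237, 0.022], 0.96), ([0.294, 0.279, 0.03], 0.83), ([0.504, 0.384, 0.029], 0.8), ([0.659, 0.455, 0.02], 0.66)]
top shield_edge [([0.709, 0.443, 0.0], 0.97), ([0.49, 0.457, -0.002], 0.72), ([0.278, 0.355, -0.001], 0.72), ([0.581, 0.27, 0.0], 0.61), ([0.514, 0.374, 0.005], 0.19)]
top corner_a [([0.352, 0.365, -0.001], 0.98), ([0.413, 0.437, -0.0], 0.87), ([0.564, 0.477, 0.003], 0.86), ([0.542, 0.322, -0.004], 0.84), ([0.698, 0.397, 0.002], 0.79), ([0.207, 0.337, -0.001], 0.67), ([0.717, 0.488, 0.001], 0.58)]
top corner_b [([0.352, 0.365, -0.001], 0.98), ([0.413, 0.437, -0.0], 0.87), ([0.564, 0.477, 0.003], 0.86), ([0.542, 0.322, -0.004], 0.84), ([0.698, 0.397, 0.002], 0.79), ([0.207, 0.337, -0.001], 0.67), ([0.717, 0.488, 0.001], 0.58)]
top heel [([0.656,
[... 1196 characters left out ...]
 -0.0], 0.91), ([0.7, 0.396, 0.001], 0.86), ([0.21, 0.337, -0.003], 0.83), ([0.545, 0.318, -0.003], 0.72), ([0.724, 0.492, -0.002], 0.62), ([0.35, 0.368, -0.0], 0.58), ([0.417, 0.442, -0.002], 0.55)]
scene heel [([0.648, 0.454, -0.004], 0.98), ([0.297, 0.264, -0.0], 0.97), ([0.511, 0.374, -0.0], 0.72), ([0.522, 0.231, 0.001], 0.66), ([0.417, 0.444, -0.004], 0.29)]
scene lap [([0.491, 0.464, -0.0], 0.67), ([0.481, -0.025, 0.02], 0.57), ([0.417, 0.44, 0.0], 0.37)]
scene board [([0.484, -0.047, 0.0], 0.56)]
scene tin [([0.49, -0.39, 0.001], 0.55)]
scene eraser [([0.391, -0.171, 0.018], 0.49), ([0.726, 0.253, -0.006], 0.17)]
1.1 0.025 [6.79553237e-05 9.85602575e-01 1.69078563e-01 6.68817428e-06]
```

View pics/top0.png

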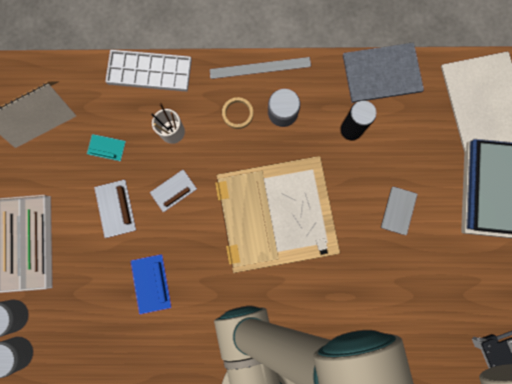

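View pics/scene0.png

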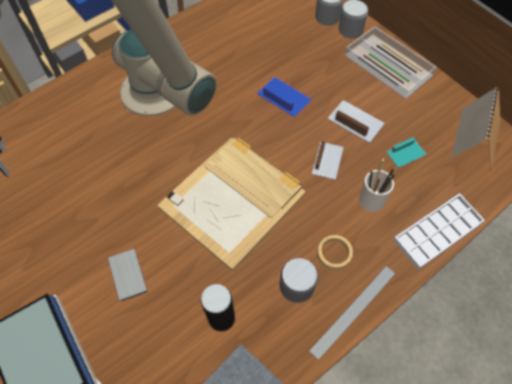

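The top view shows metal plates with brown rails at px (115,208), the larger one and so the shield, and at (173,190), the smaller look-alike. The blue plate at (151,284) and the turquoise one at (106,147) are decoys. The board is at (278,214) with the flap on its left half and its free edge near (268,215). The eraser is at (322,251) and the tin at (400,211). The scene view agrees.

```bash
cat > h.py <<'E'
from plant import r, gripper_to, inverse_kinematics, vision, models, telemetry
import cv2, numpy as np
from scipy.spatial.transform import Rotation as R
def to_plane(px,k,z):
    K=np.array([[k["fx"],0,k["cx"]],[0,k["fy"],k["cy"]],[0,0,1]])
    u=cv2.undistortPoints(np.asarray(px,float).reshape(-1,1,2),K,np.array(k["D"])).reshape(-1,2)
    q=k["orientation"]; M=R.from_quat([q[1],q[2],q[3],q[0]]).as_matrix()
    d=np.c_[u,np.ones(len(u))]@M.T; p=np.array(k["position"])
    return (p+d*((z-p[2])/d[:,2])[:,None])[:,:2]
def rects(thing,cam,z,k=None):
    k=k or vision.get_calibration(cam); out=[]
    for d in models.regions_of(thing,cam):
        c,_=cv2.findContours(d["pixels"].astype(np.uint8),cv2.RETR_EXTERNAL,cv2.CHAIN_APPROX_NONE)
        if not c: continue
        P=to_plane(max(c,key=len),k,z)
        (cx,cy),(w,h),a=cv2.minAreaRect((P*1000).astype(np.float32))
        out.append((np.round([cx,cy,w,h],1).tolist(),round(np.radians(a),3),round(d["score"],2)))
    return out
def quat(yaw,flip=0):   # tool down, tool y along world yaw+90deg
    q=(R.from_euler("z",yaw+np.pi*flip)*R.from_euler("x",np.pi)).as_quat()
    return [q[3],q[0],q[1],q[2]]
E
python3 - <<'E'
from h import *
for c in ("top","scene"):
    vision.snapshot(c)
    for t,z in (("shield",.004),("board",.018),("flap",.032)):
        for o in rects(t,c,z): print(c,t,o)
    for t in ("lap","board"): print(c,t,[np.round(d["at"],4) for d in models.mark_of(t,c)[:2]])
for f in (0,1):
    for p,y in (((.51,.385,.2),.243),((.49,-.1,.2),.16)):
        print(f,inverse_kinematics(p,quat(y,f)))
E
```

```text
top shield ([288.5, 304.5, 151.0, 91.9], np.float64(0.211), 0.97)
top shield ([499.7, 414.6, 149.6, 91.2], np.float64(0.27), 0.93)
top shield ([795.8, -70.1, 93.7, 112.5], np.float64(1.558), 0.75)
top shield ([552.0, 247.7, 70.3, 117.7], np.float64(0.607), 0.69)
top shield ([679.2, 448.5, 99.0, 62.1], np.float64(1.371), 0.57)
top shield ([747.4, 270.1, 116.6, 78.9], np.float64(0.788), 0.26)
top board ([483.9, -46.0, 284.4, 306.2], np.float64(0.181), 0.95)
top flap ([469.3, 32.7, 249.2, 128.1], np.float64(0.181), 0.85)
top lap [array([ 0.4797, -0.0281,  0.0243])]
top board [array([ 0.4878, -0.0493,  0.0008])]
scene shield ([288.7, 305.6, 156.1, 93.6], np.float64(0.203), 0.97)
scene shield ([676.7, 450.2, 102.4, 68.5], np.float64(1.365), 0.88)
scene shield ([550.0, 251.2, 69.8, 119.0], np.float64(0.595), 0.86)
scene shield ([500.7, 416.9, 149.4, 95.5], np.float64(0.233), 0.67)
scene shield ([486.4, -389.1, 72.9, 128.7], np.float64(1.263), 0.5)
scene board ([483.0, -42.5, 286.0, 318.7], np.float64(0.167), 0.77)
scene board ([507.5, 406.4, 152.8, 95.0], np.float64(0.215), 0.39)
scene flap ([468.1, 34.9, 254.3, 133.5], np.float64(0.172), 0.8)
scene lap [array([ 0.4798, -0.0234,  0.0174])]
scene board [array([ 0.4856, -0.0458, -0.0005]), array([ 0.4894,  0.4631, -0.0023])]
0 [ 5.37809671e-01  3.88838140e-01  1.41031126e+00 -4.44089210e-16
  1.34244325e+00  1.86560600e+00]
0 [-3.40538668e-01  1.83548565e-01  1.70932286e+00 -4.44089210e-16
  1.24872123e+00  1.07025766e+00]
1 [ 0.53780967  0.38883814  1.41031126  0.          1.34244325 -1.27598666]
1 [-0.34053867  0.18354857  1.70932286  0.          1.24872123 -2.07133499]
```

```bash
python3 - <<'E'
from h import *
q=quat(.245)
r.move_to([.508,.385,.20],q)
gripper_to(.06)
k=vision.get_calibration("wrist"); im=vision.snapshot("wrist"); cv2.imwrite("pics/w1.png",im[:,:,::-1])
print([(np.round(d["at"],4),round(d["score"],2)) for d in models.mark_of("rail","wrist")])
print(rects("shield","wrist",.004,k))
print(telemetry.current_t(),telemetry.current_ee_pos(),telemetry.current_wrist_force())
E
```

```text
[(array([0.6554, 0.4504, 0.0195]), 0.83), (array([0.5079, 0.3875, 0.0327]), 0.72), (array([0.537 , 0.2339, 0.0208]), 0.56)]
[([679.8, 448.8, 102.8, 61.4], np.float64(1.375), 0.91), ([500.0, 416.1, 150.6, 90.5], np.float64(0.252), 0.83), ([550.0, 248.1, 77.1, 116.5], np.float64(0.606), 0.8), ([322.6, 311.5, 56.1, 92.6], np.float64(0.243), 0.6)]
5.9667 [0.50800917 0.38502387 0.20001597] [ 0.01225275 -0.05383608  0.01021749]
```

View pics/w1.png

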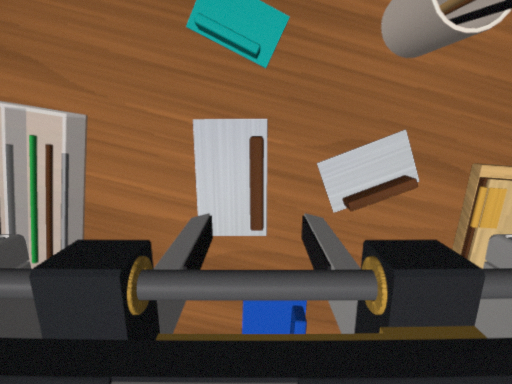

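The wrist view shows the shield plate at about (230,178) with its rail at (257,183). The look-alike at (368,172) is clear of the fingers. Its measured outline is 150.6 x 90.5 mm, which matches the given size, so I'm grasping it.

```bash
python3 - <<'E'
from h import *
q=quat(.25)
r.move_to([.508,.3855,.10],q)
print(r.move_l([.508,.3855,.037],vel=.08,guard=8))
gripper_to(0.0,40)
print("open",telemetry.current_opening(),telemetry.current_finger_force(),telemetry.current_wrist_force())
r.move_l([.508,.3855,.20],vel=.15)
print("w",telemetry.current_wrist_force(),telemetry.current_torque())
# above pre-insertion pose
C=np.array([.484,-.0465]); y=.177
M=np.array([[np.cos(y),-np.sin(y)],[np.sin(y),np.cos(y)]])
p=C+M@[.01,-.089]
r.move_l([*p,.20],rot=quat(y),vel=.25)
print("open",telemetry.current_opening(),telemetry.current_wrist_force())
for c in ("top","wrist"):
    k=vision.get_calibration(c); im=vision.snapshot(c); cv2.imwrite(f"pics/{c}2.png",im[:,:,::-1])
    for t in ("rail","shield_edge","lap"): print(c,t,[(np.round(d["at"],4),round(d["score"],2)) for d in models.mark_of(t,c)])
print(rects("flap","wrist",.032,k),rects("flap","top",.032))
print(telemetry.current_t(),telemetry.current_ee_pos(),p)
E
```

```text
False
open 0.01573843803039848 39.99939680099487 [ 0.24030148 -0.36158186  0.21443631]
w [-0.36376128  0.25922993 -1.67708098] [-0.09345205 -0.04666897 -0.00651433]
open 0.015678737125566583 [ 0.35616337 -0.51910551 -1.8115695 ]
top rail [(array([0.657 , 0.4572, 0.021 ]), 0.96), (array([0.5352, 0.2387, 0.0233]), 0.94), (array([0.2918, 0.2777, 0.0284]), 0.72), (array([ 0.5071, -0.1345,  0.1939]), 0.67)]
top shield_edge [(array([ 7.069e-01,  4.431e-01, -1.000e-04]), 0.97), (array([ 0.5822,  0.2685, -0.0006]), 0.72), (array([ 0.2807,  0.3547, -0.0006]), 0.71), (array([ 0.7301, -0.2635, -0.0019]), 0.42)]
top lap [(array([ 0.4817, -0.0264,  0.0226]), 0.55)]
wrist rail [(array([ 0.508 , -0.132 ,  0.1938]), 0.57)]
wrist shield_edge [(array([ 0.4974, -0.0562,  0.1606]), 0.92)]
wrist lap [(array([ 0.5049, -0.1002,  0.1645]), 0.17)]
[([483.5, 36.2, 223.9, 130.3], np.float64(0.171), 0.74)] [([469.9, 33.6, 250.9, 129.7], np.float64(0.176), 0.82), ([467.8, -125.5, 64.6, 92.1], np.float64(0.178), 0.67)]
12.1 [ 0.50953643 -0.13227689  0.19999645] [ 0.50951464 -0.13234872]
```

View pics/wrist2.png

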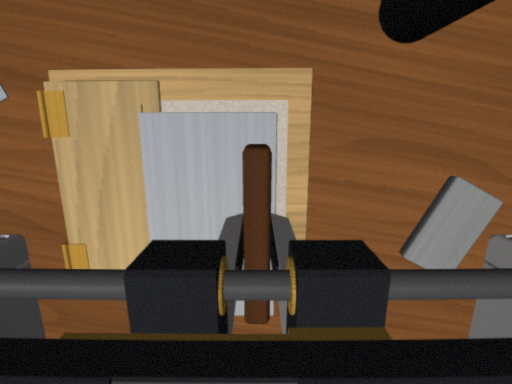

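The wrist view shows the plate held square, from about (140,112) to (275,240). Its front edge is parallel to the flap's free edge at (160,90), and the flap is flat. Next I lower it onto the board.

```bash
python3 - <<'E'
from h import *
p=telemetry.current_ee_pos()
r.move_l([p[0],p[1],.075],vel=.15)
f0=telemetry.current_wrist_force()
hit=r.move_l([p[0],p[1],.047],vel=.02,guard=4)
r.hold(.2)
print(hit,telemetry.current_ee_pos(),f0,telemetry.current_wrist_force(),telemetry.current_torque())
cv2.imwrite("pics/wrist3.png",vision.snapshot("wrist")[:,:,::-1])
vision.snapshot("scene")
for c in ("wrist","scene"):
    for t in ("shield_edge","corner_a","lap"): print(c,t,[(np.round(d["at"],4),round(d["score"],2)) for d in models.mark_of(t,c) if abs(d["at"][1]+.06)<.08])
print(telemetry.current_t())
E
```

```text
True [ 0.50945425 -0.13226604  0.05493502] [ 0.85051026  0.02211822 -2.83923433] [0.38317694 0.28988777 6.01744085] [ 0.01378432  0.01274946 -0.01882364]
wrist shield_edge [(array([ 0.5   , -0.0554,  0.0168]), 0.83)]
wrist corner_a [(array([ 0.5685, -0.0428,  0.0175]), 0.58)]
wrist lap [(array([ 0.4779, -0.025 ,  0.0188]), 0.88)]
scene shield_edge [(array([ 0.4945, -0.0548,  0.0176]), 0.86), (array([ 0.785 , -0.0671, -0.0013]), 0.29)]
scene corner_a [(array([ 0.5706, -0.0436,  0.0206]), 0.64)]
scene lap [(array([ 0.481 , -0.023 ,  0.0181]), 0.69)]
14.6417
```

View pics/wrist3.png

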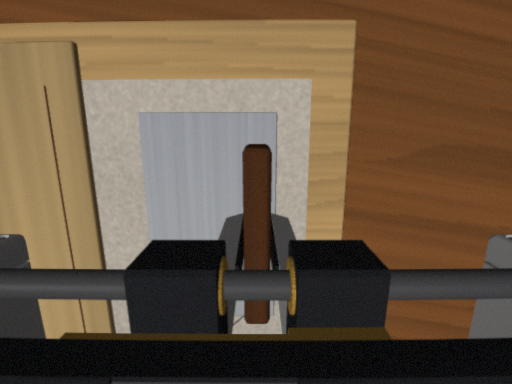

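```bash
python3 - <<'E'
from h import *
p=telemetry.current_ee_pos(); y=.177; d=np.array([-np.sin(y),np.cos(y)])
z=p[2]+.0003
for s in (.03,.063):
    hit=r.move_l([*(p[:2]+d*s),z],vel=.04,guard=12)
    print(s,hit,telemetry.current_ee_pos(),telemetry.current_wrist_force(),telemetry.current_torque())
    if hit: break
k=vision.get_calibration("wrist"); cv2.imwrite("pics/wrist4.png",vision.snapshot("wrist")[:,:,::-1])
cv2.imwrite("pics/scene4.png",cv2.resize(vision.snapshot("scene")[120:290,130:330,::-1],None,fx=3,fy=3,interpolation=cv2.INTER_CUBIC))
print(rects("flap","scene",.032),telemetry.current_opening(),telemetry.current_t())
E
```

```text
0.03 False [ 0.50364271 -0.10187862  0.05496619] [-0.47511701  1.03074576  1.18843568] [ 0.35049564 -0.23817701  0.09925701]
0.063 False [ 0.49814085 -0.07008729  0.05509932] [ 0.30240414 -0.10381786 -1.15117722] [ 0.03290427 -0.05185363 -0.01241794]
[([487.9, 37.5, 215.9, 130.0], np.float64(0.178), 0.81), ([527.5, -50.3, 91.7, 61.5], np.float64(0.167), 0.52)] 0.01553447981434941 16.6583
```

View pics/wrist4.png

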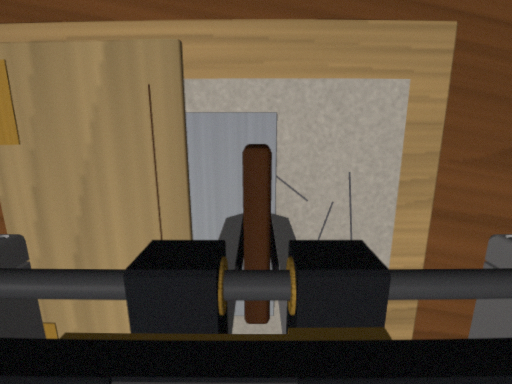

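View pics/scene4.png

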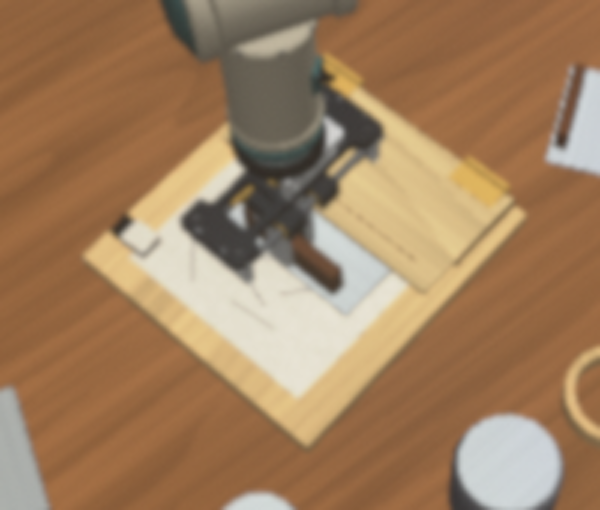

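The plate is tucked about 32 mm. About 58 mm is still visible between its heel at column 277 and the flap edge at column 188. The flap lies flat and the eraser and tin haven't moved. Next I press down.

```bash
python3 - <<'E'
from h import *
p=np.array(telemetry.current_ee_pos()); z=p[2]
fz=lambda: np.mean([telemetry.current_wrist_force()[2] for _ in range(5)])
r.move_l([p[0],p[1],z-.004],vel=.01,guard=7)
r.hold(.3); f=fz(); zc=telemetry.current_ee_pos()[2]; print(zc,f)
t=zc
for i in range(10):
    if abs(f-9)<.7: break
    t-=np.clip((9-f)*.00005,-.0003,.0003)
    r.move_l([p[0],p[1],t],vel=.01); r.hold(.3); f=fz(); print(t,telemetry.current_ee_pos(),f)
r.hold(.8)
print(telemetry.current_wrist_force(),telemetry.current_torque(),telemetry.current_opening(),telemetry.current_t())
E
```

```text
0.05492734288178559 4.879481473612025
0.05472131695546619 [ 0.49827835 -0.07044502  0.05495073] 4.827773337695023
0.05451270562235094 [ 0.49826713 -0.0704324   0.05491562] 7.175023333721528
0.054421456789037016 [ 0.49825377 -0.07041469  0.05490376] 7.869259209971311
0.054364919749535584 [ 0.49828067 -0.07042519  0.05492336] 7.745545595185502
0.05430219702929486 [ 0.49826781 -0.07042544  0.05491336] 7.821757015099384
0.05424328488004983 [ 0.49826063 -0.07042257  0.05489153] 8.419405011095844
[-1.77272614  0.78961895  8.96418611] [-0.07180519  0.08936371 -0.02968614] 0.016024039394512645 21.2917
```

```bash
python3 - <<'E'
from h import *
fs=[]
for _ in range(8): r.hold(.1); fs.append(telemetry.current_wrist_force()[2])
vision.snapshot("top"); print(np.round(fs,2),rects("flap","top",.032)[:1],[np.round(models.mark_of(t,"top")[:1][0]["at"],3) if models.mark_of(t,"top") else None for t in ("eraser","tin")])
if 7.8<np.mean(fs)<10.5: print(r.sign_off())
print(telemetry.current_t())
E
```

```text
[8.44 8.69 8.49 8.66 8.89 8.72 8.82 8.37] [([469.5, 52.2, 258.0, 118.4], np.float64(0.012), 0.95)] [array([ 0.394, -0.171,  0.021]), array([ 0.492, -0.388, -0.001])]
the job is handed in; nothing more can be done
None
the job is handed in; nothing more can be done
```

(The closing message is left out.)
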